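# Put the bench safety switch into service

## Task

A new safety switch has been put on the shoemaker's bench: take the loose transit cap off its test button and drop the cap into the wooden scrap crate, then press the test button and keep it down until the lever has dropped. Lift the lever back up so that it stays up by itself, and last slide the metal guard fully home over the test button. Leave the other switch box and the other things on the bench where they are.

Things in the scene. Friction and masses are not known exactly. Their poses are not given: they have to be found in the camera images.
- breaker: safety switch: fixed grey box, 150 (x) x 210 (y) x 70 mm tall, origin at the centre of its underside; its front looks to -x. On its flat top, at z = 70 mm: the test button at (-18, 0) mm, the lever in a slot at y = +75 mm, the sliding guard at negative y
- button (a joint): travel of the test button in m: 0 released, 0.010 fully down; sprung, about 2 to 4 N. The lever drops at about 0.006
- button_top (a point): centre of the top of the test button: black round button, 26 mm diameter, standing 15 mm above the box's top when released; hidden under the cap at the start
- lever (a joint): lever angle in rad: 0 up (leaning 0.25 rad back, to the box's +x, where it stays by itself), 1.3 dropped (leaning 1.05 rad to the box's -x, its stop). It is bistable: it falls to the one or the other stop by itself from either side of 0.25; about 1 N at the ball lifts it. Its pivot lies along the box's y axis at x = 0, z = 55 mm of the box
- lever_tip (a point): centre of the black ball (26 mm diameter) at the end of the 10 mm thick steel lever (with an 18 mm thick collar low down); 100 mm from the pivot, at y = +75 mm of the box. Up: 152 mm above the bench; dropped: 105 mm above the bench and 87 mm in front of the pivot, just past the box's front edge
- guard (a joint): guard position in m: 0 fully open, 0.070 fully home over the button; slides to the box's +y; friction about 1.2 N
- guard_ridge (a point): centre of the top of the ridge on the guard: an aluminium hood 60 (x) x 48 (y) x 34 mm tall, open on its +y side, closed on its -y side, standing on the box's top (underside at z = 71 mm); the ridge on its roof is 44 (x) x 10 (y) x 12 mm tall and is 46 mm above the hood's underside. The hood reaches 24 mm either side of this point in y. When home, the point is above the button
- cap: white plastic transit cap standing loose on the box over the test button, a cup upside down: 42 mm diameter, 40 mm tall, bore 34 mm; origin at the centre of its lower, open rim, z to its closed top
- crate: open wooden scrap crate, fixed: 170 (x) x 200 (y) x 80 mm tall outside, walls and floor 8 mm; origin at the centre of its underside
- jogbox: the other switch box, without a lever, to be left alone: fixed grey box 110 x 130 x 60 mm, origin at the centre of its underside, with a black button 26 mm across on its top
- jog (a joint): travel of the other box's button in m: 0 released, 0.006 down; must not be pressed
- spool: bystander: wooden thread spool, 44 mm diameter, 55 mm tall, standing; origin at its underside
- waxblock: bystander: block of wax, 35 x 55 x 22 mm; origin at its underside
- tin: bystander: small tin, 54 mm diameter, 50 mm tall; origin at its underside
- gluejar: bystander: glue jar, 72 mm diameter, 90 mm tall; origin at its underside
Things that resemble listed ones, but are neither listed nor needed, are in the scene too. Leave any green or yellow look-alike of the cap alone.

How it is judged:
By the outcome, as a careful person would: the job done as asked, in the order asked, and still so for the second after the job is handed in, with the robot touching nothing.
It also fails if it takes over 67 s, if anything falls off the work surface, if the arm or the gripper's body presses on something with over 40 N, if the wrist force passes 120 N, or if a joint passes its speed limit or range.

## Robot

A 6-joint arm with a two-finger parallel gripper is mounted at the origin on the work surface. World frame = base frame: x ahead of the robot, y to its left, z up, the work surface at z = 0. Lengths are in mm, angles in rad, forces in N, time in s.
With the tool pointing down it reaches from about 350 to 775 mm from the base axis. Payload 7.3 kg.
Tool frame: the origin (TCP) lies at the very end of the fingers, on their centre line; the grasp point (between the pads) lies 19 mm behind it; x points along the fingers, z is the direction in which the jaws open and shut, and the axes are right-handed (so a half turn about x gives the same grasp; the last joint's range is limited). The gripper opens to 92 mm and grips with 3 to 60 N. Pads are 19 mm wide; open, the fingers measure 130 mm over their backs; the gripper's body (75 mm by 190 mm) begins 47 mm behind the grasp point.
Start: joints at [-1.32, 0.342, 1.524, -0, 1.275, -0.146], TCP at [202.92, -484.219, 226.741] pointing down, gripper open.
Joint ranges: [-2.53, 2.53], [-0.77, 2.02], [0.04, 2.7], [-1, 4.14], [0.28, 2.66], [-3.11, 3.11]. Speed limits (rad/s): [2.57, 2.57, 3.14, 3.14, 3.14, 3.14].

## Interface

Orientations are given as [roll, pitch, yaw] about the fixed x, y, z axes, in that order (R = Rz(yaw) Ry(pitch) Rx(roll)).
In Python, from plant import * gives the robot as it stands.
- The arm moves only by the tool carry_out, never from a script. Its argument "rows" is a list of rows, each a list of 4 numbers: the shift along the world's x, y, z in mm, then the turn about the world's z in degrees. In form: [[x, y, z, twist], ...]. A call has 1 to 20 rows; each row is the pose to reach, as a shift and turn from the pose measured when the call began; what a row does not reach only later rows make up. A row lasts 1/12 s, in which the tool goes at most 41.7 mm and 7.16 degrees, less where a joint would pass 70% of its speed; a pose out of reach is approached as far as the arm can. A call with a gripper value outside its range is refused whole. "hand" is the finger opening in mm, from 0 to 91.8, set as the call begins (left out, the last holds). The fingers move at their own pace and stop on an object; the grip force is fixed at half the most. Time passes only in rows, so rows that repeat a pose let the fingers close. It gives the time, the measured TCP pose, the force and the opening at its end, in the units of the state.
- get_obs(): the state, without advancing time (a new reading comes with each control period).
- capture(name): name is "scene" or "top" or "wrist"; returns the picture (420x560x3 uint8, red, green, blue); there is no depth.
- camera_info(name): a dict with "camera_matrix" (3x3 intrinsics, pixels), "pose" (4x4, takes a point from camera to world coordinates); the wrist camera has in their place "mount" (4x4, takes a point from camera to tool coordinates, whose origin is the TCP and whose axes are the tool frame's). Camera axes: x right, y down, z forward; pixel columns grow to the right and rows downward; lengths in mm; the calibration is good to about 2 mm. A picture is of the moment at which its call begins: read the wrist's pose just before it. camera_info takes no time and is no camera call.
- close_job(): hands the job in, once; it reports no verdict.
The state is a dict: "time": time; "joint_positions": joint angles; "dq": joint speeds; "tau": joint torques, N m; "tool_pos": TCP position; "tcp_rot": TCP orientation; "contact_force": force on the tool from outside, world axes, zero at the start; "moment": the same for the moment, N m; "grip_width": finger opening in mm.
Only numpy, scipy, OpenCV 4.12 (cv2) and the standard library are available. Lean on these libraries where they do the work, as an engineer would, in place of code of your own. Each camera call takes 0.05 s, during which the arm holds its last target. There are 200 camera calls.

## Working session

There is one attempt and no reset: what is moved stays moved. The work goes in short steps, Python scripts to look and compute and a tool call to move; the robot and the scene stay as the last step left them, time stands still between calls to the robot, and variables do not carry over. Pictures are saved under pics/ and viewed, about 8 in all and at most 12, crops included, and the job is handed in when it is done.

Besides the shell and the picture viewer there is one more tool, called after ">>>" by a JSON object that holds its "op" and its "data". carry_out: Moves the arm, as the interface text tells. Its arguments: {"type":"object","properties":{"rows":{"type":"array"},"hand":{"type":"number"}},"required":["rows"]}

```bash
mkdir -p pics; cat > h.py <<'E'
from plant import *
import numpy as np, cv2
def snap(cam,name,crop=None,scale=1):
    im=capture(cam)
    cv2.imwrite('pics/raw_'+name,im[:,:,::-1])
    return im
def pose(cam,obs=None):
    c=camera_info(cam)
    if 'pose' in c: return np.array(c['camera_matrix']),np.array(c['pose'])
    from scipy.spatial.transform import Rotation as R
    o=obs; T=np.eye(4); T[:3,:3]=R.from_euler('xyz',o['tcp_rot']).as_matrix(); T[:3,3]=o['tool_pos']
    return np.array(c['camera_matrix']),T@np.array(c['mount'])
def ray(K,T,uv,z):
    d=T[:3,:3]@np.linalg.solve(K,[uv[0],uv[1],1]); o=T[:3,3]
    return o+d*(z-o[2])/d[2]
def proj(K,T,p):
    q=T[:3,:3].T@(np.array(p,float)-T[:3,3]); q=K@q; return q[:2]/q[2]
E
python3 - <<'E'
from h import *
o=get_obs(); print(o)
a=snap('scene','s0.png');b=snap('top','t0.png')
for c in('scene','top'):
    K,T=pose(c); print(K.round(1).tolist(),T.round(3).tolist())
print({k:np.array(v).round(3).tolist() if not isinstance(v,str) else v for k,v in camera_info('wrist').items()})
E
```

```text
{'time': 0.0, 'joint_positions': array([-1.31999316e+00,  3.42730267e-01,  1.52499673e+00,  4.28514212e-05,
        1.27540180e+00, -1.45996475e-01]), 'dq': array([-9.52613355e-04,  8.71428051e-05,  1.11470928e-03, -1.08645134e-03,
        3.33556090e-04,  2.75028991e-04]), 'tau': array([-1.01857040e-03, -4.31249356e+01, -2.44216096e+01,  7.16721453e-02,
        5.60266385e-02, -1.13849144e-04]), 'tool_pos': array([ 202.83079999, -483.80558693,  226.04812945]), 'tcp_rot': array([2.96892772, 1.56925964, 1.79491853]), 'contact_force': array([ 0.20079422,  0.68119255, -0.34691852]), 'moment': array([ 0.0401694 , -0.01726511,  0.06326762]), 'grip_width': 91.93946098195998}
[[486.1, 0.0, 286.5], [0.0, 486.1, 211.3], [0.0, 0.0, 1.0]] [[-0.159, 0.864, -0.478, 1077.001], [0.987, 0.145, -0.066, 45.331], [0.012, -0.483, -0.876, 1025.72], [0.0, 0.0, 0.0, 1.0]]
[[451.8, 0.0, 289.7], [0.0, 451.8, 211.9], [0.0, 0.0, 1.0]] [[0.013, -0.996, 0.087, 478.592], [-1.0, -0.014, -0.006, 5.016], [0.007, -0.087, -0.996, 1338.257], [0.0, 0.0, 0.0, 1.0]]
{'camera_matrix': [[334.194, 0.0, 277.889], [0.0, 334.194, 211.149], [0.0, 0.0, 1.0]], 'mount': [[-0.001, -0.302, 0.953, -157.448], [-0.001, -0.953, -0.302, 81.977], [1.0, -0.001, 0.001, 0.081], [0.0, 0.0, 0.0, 1.0]]}
```

View pics/raw_t0.png

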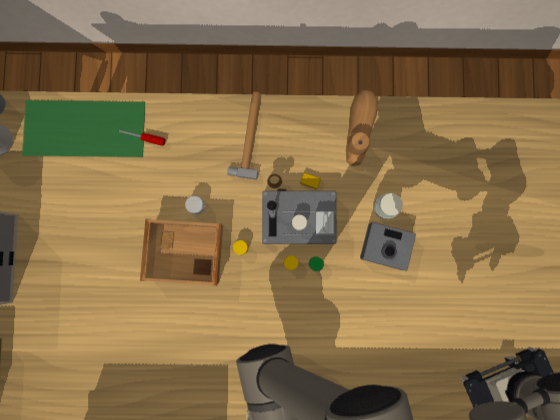

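View pics/raw_s0.png

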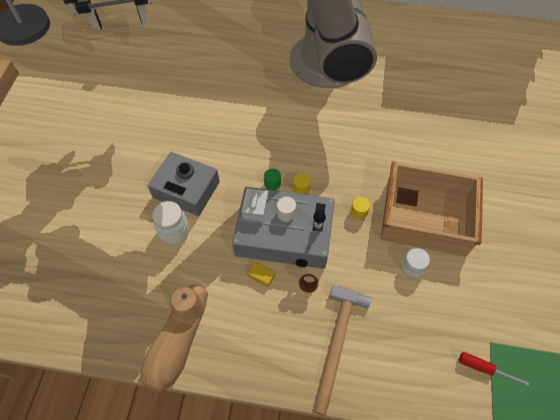

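The top view shows the breaker at about (299,217), with the white cap on it at (299,222), the lever at (272,205) and the guard at (323,222). The crate is at (181,252) and the jogbox at (389,247). There are three cap look-alikes: yellow (240,247), yellow (291,263) and green (316,264). Only the white one on the box, between lever and guard, fits the description. I'll enlarge that area to confirm it and measure.

```bash
python3 - <<'E'
from h import *
t=cv2.imread('pics/raw_t0.png');s=cv2.imread('pics/raw_s0.png')
a=cv2.resize(t[175:275,225:345],None,fx=4,fy=4,interpolation=cv2.INTER_CUBIC)
b=cv2.resize(s[175:275,225:345],None,fx=4,fy=4,interpolation=cv2.INTER_CUBIC)
cv2.imwrite('pics/c1.png',cv2.resize(np.hstack([a,b]),(800,333)))
P={}
for n,im,box in(('top',t,(205,235,285,312)),('scene',s,(193,225,272,298))):
    r=im[box[0]:box[1],box[2]:box[3]]; g=cv2.cvtColor(r,cv2.COLOR_BGR2GRAY)
    m=(g>170).astype('uint8'); k,l,st,c=cv2.connectedComponentsWithStats(m)
    i=1+np.argmax(st[1:,4]); u=st[i,:2]+st[i,2:4]/2+np.array([box[2],box[0]])-.5
    K,T=pose(n);print(n,st[i],u,c[i]+[box[2],box[0]],ray(K,T,c[i]+[box[2],box[0]],105).round(1))
# box outline in top
hsv=cv2.cvtColor(t,cv2.COLOR_BGR2HSV); m=((hsv[:,:,1]<70)&(hsv[:,:,2]>50)).astype('uint8')
m=cv2.morphologyEx(m,cv2.MORPH_CLOSE,np.ones((7,7)))
K,T=pose('top')
for nm,(r0,r1,c0,c1),z in(('breaker',(180,252,255,345),70),('jog',(220,275,355,420),60)):
    mm=np.zeros_like(m);mm[r0:r1,c0:c1]=m[r0:r1,c0:c1]
    mm=cv2.morphologyEx(mm,cv2.MORPH_OPEN,np.ones((9,9)))
    cs,_=cv2.findContours(mm,0,2); c=max(cs,key=cv2.contourArea)
    q=cv2.boxPoints(cv2.minAreaRect(c)); w=np.array([ray(K,T,p,z)[:2] for p in q])
    print(nm,q.round(1).tolist(),w.round(1).tolist(),'ctr',w.mean(0),np.linalg.norm(w-np.roll(w,1,0),axis=1), np.degrees(np.arctan2(*(w[1]-w[0])[::-1])))
for p in((147,220),(222,223),(219,284),(141,279)): print('crate',ray(K,T,p,80).round(0))
E
```

```text
top [  7  10  15  15 167] [299. 222.] [298.86826347 222.        ] [559.1 -27.8 105. ]
scene [  5   4  19  16 238] [286.  204.5] [286.         204.45378151] [557.7 -27.6 105. ]
breaker [[262.0, 191.0], [335.0, 191.0], [335.0, 243.0], [262.0, 243.0]] [[647.8, 76.5], [650.7, -130.1], [503.8, -130.7], [501.1, 73.8]] ctr [575.83036753 -27.63509757] [146.75308596 206.62144342 146.92591262 204.55481717] -89.19740258934924
jog [[359.79998779296875, 258.70001220703125], [370.3999938964844, 216.39999389648438], [417.0, 228.0], [406.3999938964844, 270.3999938964844]] [[460.7, -202.0], [580.8, -232.2], [549.5, -364.4], [429.8, -333.2]] ctr [ 505.22339688 -282.94638779] [134.79575014 123.85353553 135.91861149 123.68706069] -14.101005471575357
crate [561. 395.  80.]
crate [555. 186.  80.]
crate [387. 190.  80.]
crate [398. 404.  80.]
```

View pics/c1.png

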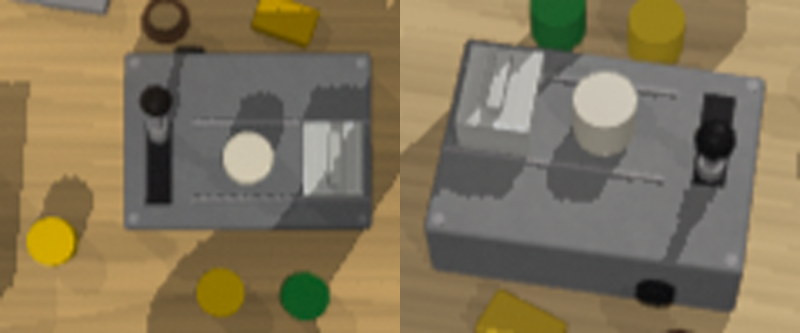

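The crop confirms it: the white cap stands on the breaker, between its slot lever and the silver guard. The cap is at (558,-28), which matches the box centre (576,-28) minus 18 mm in x. Next I'll work out the jaw direction and the approach move.

```bash
python3 - <<'E'
from h import *
from scipy.spatial.transform import Rotation as R
o=get_obs(); M=R.from_euler('xyz',o['tcp_rot']).as_matrix(); print(M.round(3)); print('jaw deg',np.degrees(np.arctan2(M[1,2],M[0,2])))
E
```

```text
[[-0.     0.922  0.386]
 [ 0.001  0.386 -0.922]
 [-1.     0.    -0.001]]
jaw deg -67.26511982311659
```

>>> {"op": "carry_out", "data": {"hand": 70, "rows": [[10,12,0,2],[30,38,0,6],[55,70,0,11],[80,103,0,16],[105,135,0,21],[130,167,0,26],[155,199,0,31],[180,231,0,36],[205,263,0,41],[230,295,0,46],[255,327,0,51],[280,360,0,56],[305,392,0,60],[330,424,0,64],[345,444,0,66],[353,453,0,67],[355,456,0,67.3],[355,456,0,67.3],[355,456,0,67.3]]}}

```text
time: 1.68
tool_pos: [557.1, -28.6, 226.0]
tcp_rot: [-3.071, 1.569, -3.071]
contact_force: [0.5, 0.6, -0.3]
grip_width: 70.0
```

```bash
python3 - <<'E'
from h import *
o=get_obs(); print(o['time'],o['tool_pos'],o['tcp_rot'],o['contact_force'])
a=snap('wrist','w1.png');K,T=pose('wrist',o)
print('cap top expected px',proj(K,T,[558,-28,110]),'TCP',proj(K,T,o['tool_pos']))
for p in([501,47.4,70],[501,-132.6,70],[651,47.4,70],[601,47,152]):print(p,proj(K,T,p).round(0))
E
```

```text
1.6833 [557.05399818 -28.61502724 225.98337596] [-3.07092082  1.56855737 -3.07130719] [ 0.48084035  0.6043876  -0.26615352]
cap top expected px [279.26541296 204.88185702] TCP [278.05352943 269.28925682]
[501, 47.4, 70] [216. 112.]
[501, -132.6, 70] [226. 289.]
[651, 47.4, 70] [383. 112.]
[601, 47, 152] [344. 115.]
```

View pics/raw_w1.png

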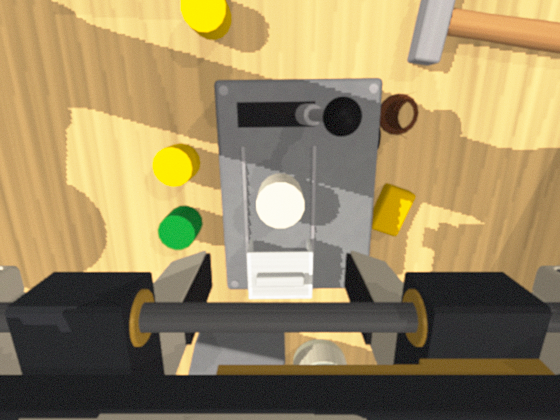

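The wrist view agrees with the map. The cap is at (280,204) against a predicted (279,205), and the ball is at (343,117) against (344,115). I'll descend and grip.

>>> {"op": "carry_out", "data": {"rows": [[1,0.5,-15,0],[1,0.5,-45,0],[1,0.5,-75,0],[1,0.5,-105,0],[1,0.5,-130,0],[1,0.5,-142,0],[1,0.5,-146,0],[1,0.5,-146,0],[1,0.5,-146,0]]}}

```text
time: 2.48
tool_pos: [558.4, -29.4, 81.1]
tcp_rot: [-2.533, 1.57, -2.536]
contact_force: [-0.4, -0.4, 0.9]
grip_width: 70.4
```

>>> {"op": "carry_out", "data": {"hand": 30, "rows": [[0,0,0,0],[0,0,0,0],[0,0,0,0],[0,0,0,0],[0,0,0,0],[0,0,0,0],[0,0,0,0],[0,0,0,0]]}}

```text
time: 3.15
tool_pos: [558.5, -29.3, 81.5]
tcp_rot: [-1.783, 1.57, -1.785]
contact_force: [-0.3, -0.3, 4.2]
grip_width: 41.3
```

>>> {"op": "carry_out", "data": {"rows": [[0,0,4,0],[0,0,15,0],[0,0,35,0],[0,0,60,0],[0,0,85,0],[0,0,105,0],[0,0,117,0],[0,0,120,0],[0,0,120,0]]}}

```text
time: 3.9
tool_pos: [558.9, -29.4, 202.8]
tcp_rot: [-0.435, 1.568, -0.438]
contact_force: [0.1, -1.0, -1.1]
grip_width: 41.2
```

>>> {"op": "carry_out", "data": {"rows": [[-3,12,0,0],[-10,38,0,0],[-18,70,0,0],[-26,102,0,0],[-34,134,0,0],[-42,166,0,0],[-51,198,0,0],[-59,230,0,0],[-67,262,0,0],[-75,290,0,0],[-81,311,0,0],[-84,320,0,0],[-84,323,0,0],[-84,323,-10,0],[-84,323,-40,0],[-84,323,-75,0],[-84,323,-110,0],[-84,323,-132,0],[-84,323,-138,0],[-84,323,-138,0]]}}

```text
time: 5.57
tool_pos: [474.1, 291.8, 62.6]
tcp_rot: [-2.171, 1.567, -2.175]
contact_force: [0.0, 0.2, -0.3]
grip_width: 41.2
```

>>> {"op": "carry_out", "data": {"hand": 62, "rows": [[0,0,0,0],[0,0,0,0],[0,0,0,0],[0,0,0,0],[0,0,0,0],[0,0,0,0],[0,0,10,0],[0,0,40,0],[0,0,80,0],[0,0,115,0],[0,0,135,0],[0,0,140,0],[0,0,140,0]]}}

```text
time: 6.65
tool_pos: [474.8, 292.2, 205.0]
tcp_rot: [-0.614, 1.568, -0.618]
contact_force: [0.6, -0.6, 0.2]
grip_width: 61.8
```

```bash
python3 - <<'E'
from h import *
o=get_obs(); print(o['time'],o['tool_pos'],o['joint_positions'].round(2),o['grip_width'])
a=snap('wrist','w2.png');b=snap('scene','s2.png')
cv2.imwrite('pics/c2.png',np.hstack([cv2.resize(a[:,:,::-1],(400,300)),cv2.resize(b[:,:,::-1],(400,300))]))
E
```

```text
6.65 [474.76313702 292.21664305 204.9898597 ] [ 0.42  0.42  1.47 -0.    1.25  0.42] 61.80232162880959
```

View pics/c2.png

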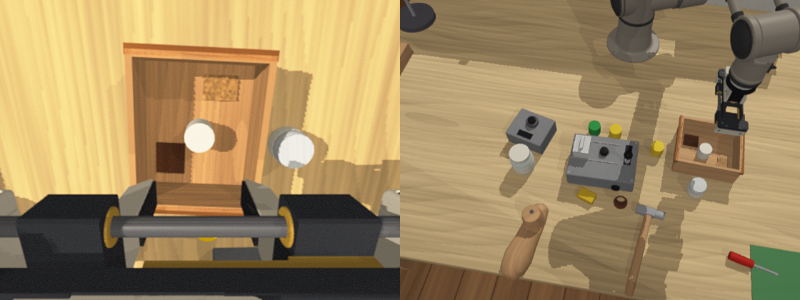

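The cap stands in the crate (left half, at (199,136)) and the black button is now bare (right half, at (604,152)). Now I'll close the fingers and go above the button.

>>> {"op": "carry_out", "data": {"hand": 0, "rows": [[3,-12,0,0],[10,-38,0,0],[18,-70,0,0],[26,-102,0,0],[34,-134,0,0],[42,-166,0,0],[51,-198,0,0],[59,-230,0,0],[67,-262,0,0],[75,-290,0,0],[81,-311,0,0],[83,-318,0,0],[83,-320,0,0],[83,-320,-15,0],[83,-320,-45,0],[83,-320,-75,0],[83,-320,-95,0],[83,-320,-105,0],[83,-320,-105,0]]}}

```text
time: 8.33
tool_pos: [554.5, -27.3, 94.3]
tcp_rot: [-2.867, 1.561, -2.869]
contact_force: [-0.5, -0.7, 0.5]
grip_width: 0.4
```

>>> {"op": "carry_out", "data": {"rows": [[2,-0.5,0,0],[2,-0.5,0,0]]}}

```text
time: 8.5
tool_pos: [557.1, -27.4, 95.1]
tcp_rot: [-2.81, 1.563, -2.812]
contact_force: [0.8, -0.5, -0.4]
grip_width: 0.6
```

>>> {"op": "carry_out", "data": {"rows": [[0,0,-5,0],[0,0,-8,0],[0,0,-11,0],[0,0,-14,0],[0,0,-16,0],[0,0,-17,0],[0,0,-17,0],[0,0,-17,0]]}}

```text
time: 9.17
tool_pos: [557.3, -27.5, 78.2]
tcp_rot: [-2.793, 1.563, -2.795]
contact_force: [0.0, 0.7, 1.9]
grip_width: 0.2
```

>>> {"op": "carry_out", "data": {"rows": [[0,0,-1,0],[0,0,-2,0],[0,0,-2,0],[0,0,-2,0],[0,0,-2,0],[0,0,-2,0],[0,0,-2,0],[0,0,-2,0],[0,0,-2,0],[0,0,-2,0]]}}

```text
time: 10.0
tool_pos: [557.3, -27.5, 76.3]
tcp_rot: [-2.788, 1.563, -2.79]
contact_force: [0.4, 0.4, 2.0]
grip_width: 0.5
```

```bash
python3 - <<'E'
from h import *
o=get_obs(); print(o['time'],o['tool_pos'],o['contact_force'])
a=snap('wrist','w3.png');b=snap('scene','s3.png');K,T=pose('wrist',o)
print('ball dropped',proj(K,T,[489,47,105]))
K,T=pose('scene');print('scene ball dropped/up',proj(K,T,[489,47,105]),proj(K,T,[601,47,152]))
cv2.imwrite('pics/c3.png',np.hstack([cv2.resize(a[:,:,::-1],(400,300)),cv2.resize(b[125:275,185:385,::-1],(400,300))]))
E
```

```text
10.0 [557.29749116 -27.50770525  76.25619777] [0.38027909 0.418967   1.96224988]
ball dropped [ 94.77710215 126.69164943]
scene ball dropped/up [323.81060016 182.94172734] [318.95722304 216.50295174]
```

View pics/c3.png

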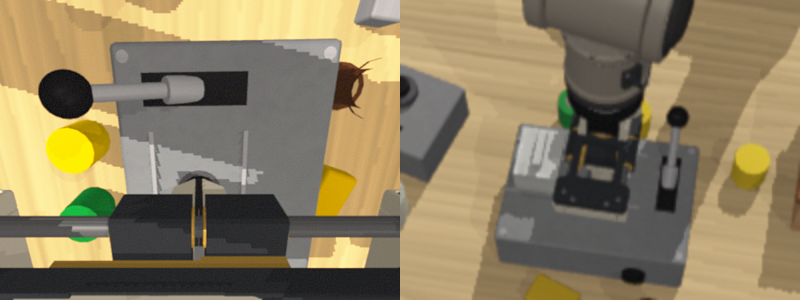

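The lever is down: the ball is at (66,93) in the half-size view, close to the predicted (68,90). I'll release the button and move in front of the lever ball.

>>> {"op": "carry_out", "data": {"rows": [[0,0,8,0],[0,0,25,0],[0,0,50,0],[0,0,80,0],[0,0,108,0],[-8,5,122,0],[-30,19,124,0],[-58,36,124,0],[-85,52,124,0],[-108,66,124,0],[-120,74,124,0],[-122,75,120,0],[-122,75,100,0],[-122,75,70,0],[-122,75,40,0],[-122,75,18,0],[-122,75,10,0],[-122,75,9,0],[-122,75,9,0]]}}

```text
time: 11.68
tool_pos: [435.9, 47.2, 85.5]
tcp_rot: [-2.784, 1.563, -2.787]
contact_force: [-0.7, 0.6, 0.3]
grip_width: 0.6
```

>>> {"op": "carry_out", "data": {"rows": [[8,0,0,0],[16,0,0,0],[22,0,3,0],[30,0,12,0],[37,0,20,0],[45,0,27,0],[53,0,32,0],[61,0,38,0],[70,0,42,0],[79,0,46,0],[88,0,48,0],[97,0,49,0],[106,0,50,0],[112,0,50,0],[118,0,50,0],[118,0,50,0],[118,0,50,0]]}}

```text
time: 13.1
tool_pos: [554.0, 47.2, 135.4]
tcp_rot: [-2.798, 1.562, -2.801]
contact_force: [-0.1, 0.1, 0.5]
grip_width: 0.4
```

>>> {"op": "carry_out", "data": {"rows": [[-10,0,0,0],[-30,0,5,0],[-55,0,20,0],[-70,0,40,0],[-80,0,60,0],[-80,0,70,0],[-80,0,70,0]]}}

```text
time: 13.68
tool_pos: [474.4, 47.3, 207.9]
tcp_rot: [-2.359, 1.566, -2.362]
contact_force: [0.6, -0.0, 0.5]
grip_width: 0.5
```

```bash
python3 - <<'E'
from h import *
o=get_obs(); print(o['time'],o['tool_pos'],o['contact_force'])
a=snap('wrist','w4.png');b=snap('scene','s4.png');K,T=pose('wrist',o)
print('ball up',proj(K,T,[601,47,152]),'hood back edge',proj(K,T,[558,-121.7,100]))
K,T=pose('scene');print('scene ball up',proj(K,T,[601,47,152]))
cv2.imwrite('pics/c4.png',np.hstack([cv2.resize(a[:,:,::-1],(400,300)),cv2.resize(b[125:275,185:385,::-1],(400,300))]))
# guard in first wrist pic vs expected corners handled from top view
K,T=pose('top'); t=cv2.imread('pics/raw_t0.png'); r=cv2.cvtColor(t,cv2.COLOR_BGR2GRAY)[205:240,308:340]
k,l,st,c=cv2.connectedComponentsWithStats((r>150).astype('uint8')); i=1+np.argmax(st[1:,4]); x,y,w,h=st[i,:4]
print(st[i],[ray(K,T,p,105).round(0).tolist() for p in((x+307.5,y+204.5),(x+w+307.5,y+h+204.5))])
E
```

```text
13.6833 [474.4333213   47.25647    207.94798283] [ 0.55906383 -0.01078509  0.45009668]
ball up [463.79823045 230.58148278] hood back edge [363.58242002 371.59035816]
scene ball up [318.95722304 216.50295174]
[  8   7  11  21 168] [[589.0, -73.0, 105.0], [531.0, -104.0, 105.0]]
```

View pics/c4.png

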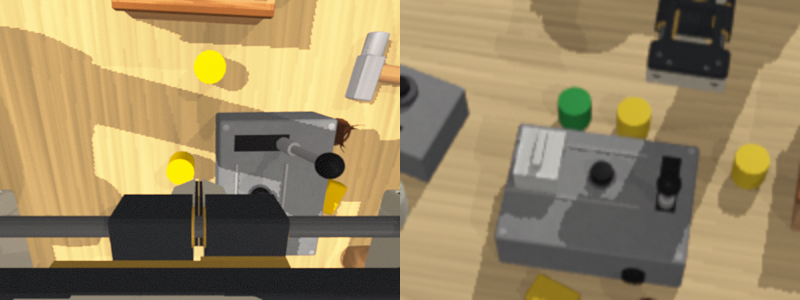

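The lever stays up: the ball is at (330,165), against a predicted (331,165). The hood's front edge is at y ≈ -73 and it spans x 531–589, which matches the open position. Next I'll go behind the hood.

>>> {"op": "carry_out", "data": {"rows": [[5,-11,0,0],[15,-35,0,0],[28,-65,0,0],[41,-95,0,0],[54,-125,0,0],[67,-155,0,0],[78,-180,0,0],[84,-193,0,0],[86,-198,0,0],[86,-198,0,0],[86,-198,-15,0],[86,-198,-45,0],[86,-198,-75,0],[86,-198,-103,0],[86,-198,-118,0],[86,-198,-122,0],[86,-198,-122,0],[86,-198,-122,0]]}}

```text
time: 15.28
tool_pos: [560.2, -150.4, 84.2]
tcp_rot: [-2.69, 1.564, -2.691]
contact_force: [-0.4, -0.4, -0.0]
grip_width: 0.3
```

>>> {"op": "carry_out", "data": {"rows": [[0,8,0,0],[0,16,0,0],[0,21,0,0],[0,26,0,0],[0,31,0,0],[0,36,0,0],[0,41,0,0],[0,46,0,0],[0,51,0,0],[0,56,0,0],[0,61,0,0],[0,66,0,0],[0,71,0,0],[0,76,0,0],[0,80,0,0],[0,83,0,0],[0,85,0,0],[0,86,0,0],[0,86,0,0]]}}

```text
time: 16.87
tool_pos: [560.2, -64.2, 84.1]
tcp_rot: [-2.705, 1.564, -2.707]
contact_force: [0.1, -1.0, 0.1]
grip_width: 0.4
```

>>> {"op": "carry_out", "data": {"rows": [[0,1,0,0],[0,2,0,0],[0,2.5,0,0],[0,2.5,0,0]]}}

```text
time: 17.2
tool_pos: [560.2, -63.9, 84.2]
tcp_rot: [-2.36, 1.562, -2.361]
contact_force: [-3.2, -10.2, -0.3]
grip_width: 0.4
```

Force rose sharply at y=-64, which looks like the stop (I expected -61). I'll push slightly harder, back off and look.

>>> {"op": "carry_out", "data": {"rows": [[0,2,0,0],[0,4,0,0],[0,4,0,0],[0,4,0,0]]}}

```text
time: 17.53
tool_pos: [560.3, -63.9, 84.3]
tcp_rot: [-2.046, 1.557, -2.047]
contact_force: [-2.4, -16.9, -0.6]
grip_width: 0.5
```

>>> {"op": "carry_out", "data": {"rows": [[0,-6,0,0],[0,-20,0,0],[0,-45,5,0],[0,-75,20,0],[0,-90,50,0],[0,-95,85,0],[0,-95,110,0],[0,-95,120,0],[0,-95,120,0]]}}

```text
time: 18.28
tool_pos: [561.5, -159.8, 207.0]
tcp_rot: [-1.636, 1.557, -1.638]
contact_force: [-0.8, 1.1, 0.0]
grip_width: 0.5
```

```bash
python3 - <<'E'
from h import *
o=get_obs(); print(o['time'],o['tool_pos'],o['contact_force'])
a=snap('wrist','w5.png');b=snap('scene','s5.png');K,T=pose('wrist',o)
print('hood roof corners home',[(proj(K,T,[x,y,105])/1.4).round(0).tolist() for x in(528,588) for y in(-51.6,-3.6)],'ridge',proj(K,T,[558,-27.6,117])/1.4)
print('ball',proj(K,T,[601,47,152])/1.4)
K,T=pose('scene');f=lambda p:((proj(K,T,p)-[185,125])*2+[400,0]).round(0).tolist()
print('scene hood',[f([x,y,105]) for x in(528,588) for y in(-51.6,-3.6)])
cv2.imwrite('pics/c5.png',np.hstack([cv2.resize(a[:,:,::-1],(400,300)),cv2.resize(b[125:275,185:385,::-1],(400,300))]))
E
```

```text
18.2833 [ 561.49229931 -159.7718595   206.98236512] [-0.83801846  1.11521559  0.04923847]
hood roof corners home [[165.0, 46.0], [162.0, -10.0], [225.0, 46.0], [227.0, -10.0]] ridge [194.41408107  15.98332604]
ball [ 256.22400539 -119.7325577 ]
scene hood [[585.0, 133.0], [628.0, 139.0], [576.0, 180.0], [620.0, 186.0]]
```

View pics/c5.png

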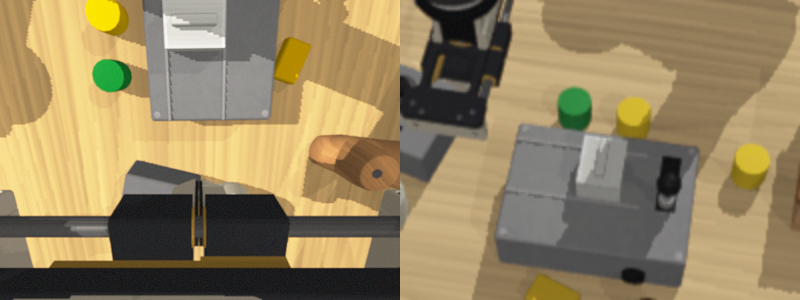

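The guard hit its stop without moving, even at 17 N. Its ridge is at (194,18) against (194,16) predicted for home, and the button is covered. The lever is still up, and the arm is clear of everything.

```bash
python3 -c "
from plant import *
print(close_job())"
```

```text
the job is handed in; nothing more can be done
None
```

I finished the job in the order asked and handed it in at about 18.4 s of the 67 s allowed; no verdict is reported.

- **Cap:** it came off the test button and stands in the scrap crate, seen in the wrist and scene pictures.
- **Button and lever:** I held the button about 9 mm down at roughly 2 N until the wrist picture showed the lever dropped. I then lifted the lever, and it stayed up by itself within about 2 px of its predicted up position.
- **Guard:** I pushed the guard until it stopped, and it did not move further under about 17 N. The fingers stopped about 3 mm short of where I had calculated. The ridge still sits within 2 px of its predicted home position, so I take it as fully home and the 3 mm as calibration and finger-width error.
- **Rest of the bench:** I never reached for the other switch box, the cap look-alikes or the other things. I saw nothing disturbed, but I did not measure their positions again at the end.

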